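# Snap the rotor key onto its hook

### The arm

A 6-joint arm with a two-finger parallel gripper is mounted at the origin on a cart in front of the work surface, level with it; the furniture and walls round the work are solid. World frame = base frame: x ahead of the robot, y to its left, z up, the work surface at z = 0. Lengths are in m, angles in rad, forces in N, time in s.
With the tool pointing down it reaches from about 0.25 to 0.8 m from the base axis. Payload 3.9 kg.
Tool frame: the origin (TCP) lies midway between the tips of the shut fingers; the grasp point (between the pads) lies 19 mm behind it; z points along the fingers, y is the line along which they close (so a half turn about z gives the same grasp; the last joint's range is limited). The gripper opens to 85 mm and grips with 20 to 120 N. Pads are 22 mm wide; open, the fingers measure 114 mm over their backs; the gripper's body (76 mm by 85 mm) begins 54 mm behind the grasp point. The pads swing forward as they close: fully open they stand 13 mm farther back than shut.
Start: joints at [-1.271, 0.26, -0.138, 1.173, 0, 1.571], TCP at [0.155, -0.502, 0.201] pointing down, gripper open.
Joint ranges: [-2.78, 2.78], [-0.83, 1.72], [-1.28, 1.37], [-1.9, 2.12], [-1.57, 1.48], [-3.14, 3.14]. Speed limits (rad/s): [2.57, 2.57, 3.14, 3.14, 3.14, 3.14].

### API

Orientations are given as a 3x3 rotation matrix whose columns are the frame's x, y, z axes.
In Python, from plant import readout, optics, workorder gives the robot as it stands.
- The arm moves only by the tool drive_tool, never from a script. Its argument "increments" is a list of rows, each an object of numbers: "x", "y", "z": the shift along the world's x, y, z in mm; "wx", "wy", "wz": the turn, a rotation vector about the world's x, y, z in rad; "hand": the opening in per cent of the stroke, from 0 (shut) to 100 (fully open). In form: [{"x": .., "y": .., "z": .., "wx": .., "wy": .., "wz": .., "hand": ..}, ...]. A call has 1 to 5 rows; each row shifts and turns the commanded pose from where the row before left it; what a row does not reach is not made up. A row lasts 1/8 s, in which the tool goes at most 62.5 mm and 10.7 degrees, less where a joint would pass 70% of its speed; a pose out of reach is approached as far as the arm can. A call with a gripper value outside its range is refused whole. The fingers move at their own pace and stop on an object; "newtons" is the grip in N (left out, the last holds). Time passes only in rows, so rows that do not move let the fingers close. It gives the time, the measured TCP pose, the force, the opening and the grip force at its end, in the units of the state.
- readout.sense(): the state, without advancing time (a new reading comes with each control period).
- optics.capture(name): name is "side" or "top"; returns the picture (420x560x3 uint8, red, green, blue); there is no depth.
- optics.camera_params(name): a dict with "fovy" (degrees; the focal length in pixels is half the picture's height over the tangent of half this angle, whatever the lens; pixels are square), "cx", "cy" (the principal point, pixels), "position" and "attitude" of the camera in the world. Camera axes: x right, y down, z forward; pixel columns grow to the right and rows downward; lengths in m; the calibration is good to about 2 mm. A picture is of the moment at which its call begins. camera_params takes no time and is no camera call.
- workorder.close_job(): hands the job in; it is judged then, once.
The state is a dict: "time": time; "q": joint angles; "joint_vel": joint speeds; "tau": joint torques, N m; "ee_pos": TCP position; "eef_rot": TCP orientation; "ft_force": force on the tool from outside, world axes, zero at the start; "torque": the same for the moment, N m; "grip_width": opening from 0.0 (shut) to 1.0 (fully open); "grasp_force": force on a finger pad.
Only numpy, scipy, OpenCV 4.12 (cv2) and the standard library are available. Lean on these libraries where they do the work, as an engineer would, in place of code of your own. Each camera call takes 0.05 s, during which the arm holds its last target. There are 200 camera calls.

### The job

Hang the centrifuge's rotor key back on its stand: pick it up by its grip block and push its wire eye down against the snap hook's sprung gate, between nose and shank, until it passes inside and the gate snaps shut above it. Push gently (never more than about 20 N on the hook), then let go so that the key hangs free and still inside the hook, and leave the other things on the bench where they are.

Things in the scene. Friction and masses are not known exactly. Their poses are not given: they have to be found in the camera images.
- rotor_key: Bare metal rotor key, 140 mm long, 60 to 110 g, lying flat. Ribbed grip block 60 long (x -30 to +30) x 18 wide (y) x 20 mm high (z). At its +x end a closed eye of 5 mm wire, lying in the key's x-y plane 10 mm above the underside; at its -x end a dark collar and thin hexagon shank to x = -75. Origin: centre of the block's underside, z up as it lies.
- eye_bar (a point): Centre of the straight cross bar (5 mm round, straight for 18 mm along y) at the far end of the key's eye: x = +62, z = +10 mm in the key's frame. The eye's inner opening is about 29 mm along x by 27 mm along y. The hook's nose comes up through the eye; this bar must pass the gate.
- stand: Fixed stand: grey foot 110 x 90 x 14 mm; post 14 mm thick, 306 mm high. Origin: foot's underside, on the post's axis; z up. A clamp on the post (28 x 26 x 30 mm, thumb screw at -y) holds a steel snap hook reaching out along the stand's -x, all at y = 0. The clamp's height is set by hand: the hook's level arm is 205 to 265 mm above the bench, not reported; it stays put under 60 N.
- mouth_foot (a point): Bench-level point straight below the hook's mouth (stand's x = -70 mm, y = 0), its axes the stand's. Hook of 8 mm wire; in the stand's x: shank axis -55, bowl -70 (inner floor 36 mm below the arm's axis), nose axis -85, its round tip 10 mm above the arm's axis, the highest point of the hook. The mouth is open upward, 22 mm wide, from x = -81 to -59; the gate bars it.
- gate (a joint): Sprung gate: 0 = shut (level, tip at the nose), 1.3 rad = swung down into the hook. A 5 mm bar 25.5 mm long, pivoted on the shank 5 mm below the arm axis; opens downward only, shuts itself. Pressed near the nose it resists with 3 N, rising to about 5 N; the eye slips off its tip 15 to 24 mm below first touch and it snaps shut above; the bowl stops the eye about 33 mm below first touch.
- beaker: Bystander: small empty glass beaker 54 x 60 x 70 mm, origin at the centre of its base.
- bar_box: Bystander: small white box 43 x 63 x 16 mm, origin at the centre of its base.
- bench_timer: Bystander: white bench timer with three keys, 62 x 66 x 16 mm, origin at the centre of its base.
Mind the look-alikes: they are no part of the job. Several things have the shape of the rotor_key; the one meant has the colours described above.

How it is judged:
By the outcome, as a careful person would: the job done as asked, in the order asked, and still so for the second after the job is handed in, with the robot touching nothing.
It also fails if it takes over 72 s, if anything falls off the work surface, if the arm or the gripper's body presses on something with over 40 N, if the wrist force passes 120 N, or if a joint passes its speed limit or range.

## Working session

There is one attempt and no reset: what is moved stays moved. The work goes in short steps, Python scripts to look and compute and a tool call to move; the robot and the scene stay as the last step left them, time stands still between calls to the robot, and variables do not carry over. Pictures are saved under pics/ and viewed, at most 10 in all, crops included, and the job is handed in when it is done.

Besides the shell and the picture viewer there is one more tool, called as a command line: name --argument value ..., lists and objects as JSON in quotes. drive_tool: Moves the arm, as the interface text tells. Its arguments: {"type":"object","properties":{"increments":{"type":"array","items":{"type":"object","properties":{"x":{"type":"number"},"y":{"type":"number"},"z":{"type":"number"},"wx":{"type":"number"},"wy":{"type":"number"},"wz":{"type":"number"},"hand":{"type":"number"}}}},"newtons":{"type":"number"}},"required":["increments"]}

```bash
mkdir -p pics; ls; python3 - <<'E'
from plant import readout, optics
import cv2
for n in("side","top"):
    cv2.imwrite(f"pics/{n}0.png",optics.capture(n)[:,:,::-1]); print(n,optics.camera_params(n))
print(readout.sense())
E
```

```text
pics
side {'fovy': 53.708560542583264, 'cx': 283.6615319187581, 'cy': 210.74494050818927, 'position': array([0.1252775 , 0.96125248, 0.59838307]), 'attitude': array([[-0.9023134 , -0.17493428,  0.39399052],
       [-0.4309467 ,  0.38883132, -0.81430654],
       [-0.01074572, -0.90454862, -0.42623506]])}
top {'fovy': 42.36650163368053, 'cx': 275.17114518008816, 'cy': 212.72715212118607, 'position': array([0.38638818, 0.12446863, 1.34665231]), 'attitude': array([[-8.92009661e-05, -9.88708286e-01,  1.49852984e-01],
       [-9.99933554e-01, -1.63921775e-03, -1.14105383e-02],
       [ 1.15273355e-02, -1.49844044e-01, -9.88642444e-01]])}
{'time': 0.1, 'q': array([-1.27096605e+00,  2.60612216e-01, -1.39273873e-01,  1.17271873e+00,
       -1.20972006e-05,  1.57081780e+00]), 'joint_vel': array([-0.000977  , -0.00248491,  0.00412893, -0.00051312, -0.00054828,
        0.00153083]), 'tau': array([ 1.07958662e-03, -4.06508124e+01,  2.54527402e+01,  1.01305908e-02,
        2.44508765e-04,  6.12717216e-06]), 'ee_pos': array([ 0.1548544 , -0.50091762,  0.20063862]), 'eef_rot': array([[ 9.55392968e-01,  2.95337058e-01, -5.45710696e-04],
       [ 2.95337562e-01, -9.55391413e-01,  1.72423771e-03],
       [-1.21360208e-05, -1.80849345e-03, -9.99998365e-01]]), 'ft_force': array([ 0.11042495, -0.07773698,  0.14555356]), 'torque': array([ 0.01559898, -0.02593063, -0.00946113]), 'grasp_force': 0.0, 'grip_width': 0.9974115792724}
```

View pics/side0.png

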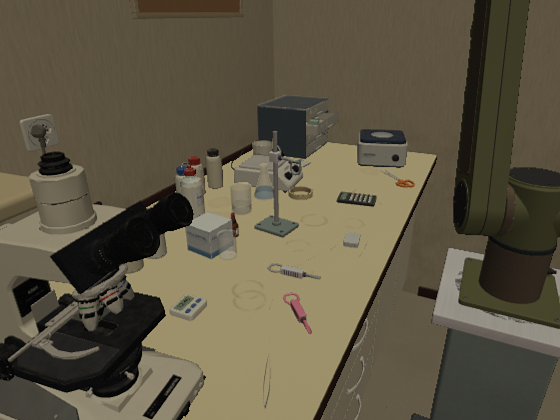

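View pics/top0.png

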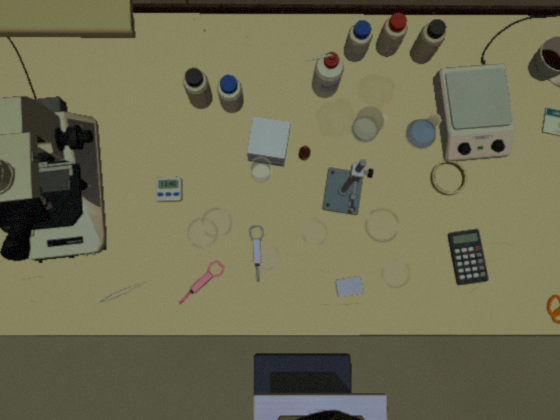

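Two things have the key's shape. In the top view, the bare-metal one is at (257,250) and the pink one is at (202,282). The metal one fits the description, so I'll confirm it in an enlarged crop along with the stand.

```bash
python3 - <<'E'
import cv2,numpy as np
t=cv2.imread("pics/top0.png");s=cv2.imread("pics/side0.png")
def c(i,x,y,w,h,k): return cv2.resize(i[y:y+h,x:x+w],None,fx=k,fy=k,interpolation=cv2.INTER_CUBIC)
a=np.hstack([c(t,232,215,50,75,8),c(t,315,150,50,75,8)])
cv2.imwrite("pics/c1.png",a)
b=np.hstack([c(s,245,120,60,120,5),c(s,260,255,100,120,5)])
cv2.imwrite("pics/c2.png",b)
E
```

```text
(no output)
```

View pics/c1.png

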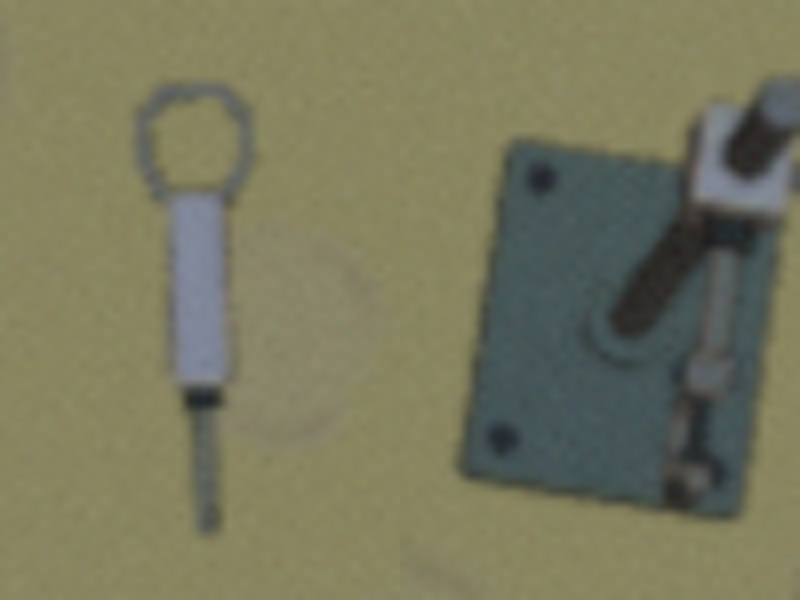

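View pics/c2.png

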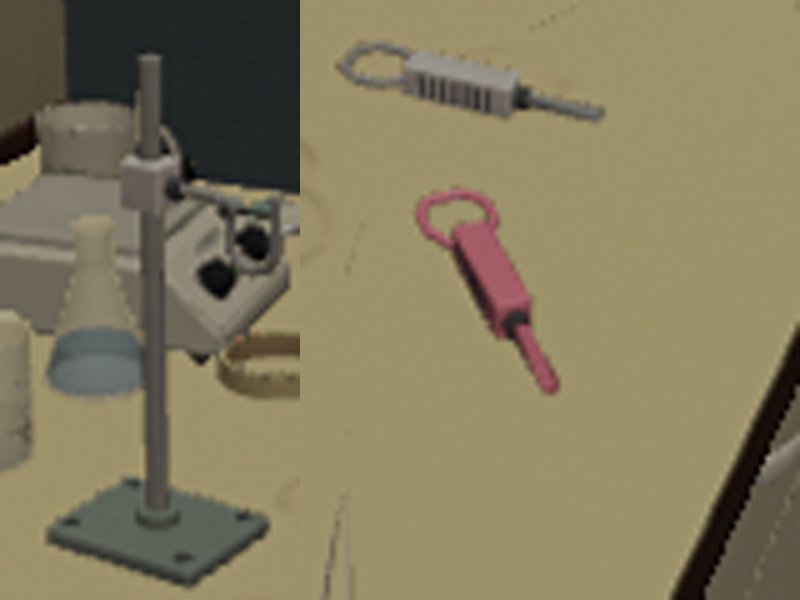

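The crops confirm that the bare-metal key with the dark collar is the one; the pink one is the look-alike. In the top view its eye bar is at about (256.4,226) and its shank tip at (258,281). The hook's nose tip is at (351,209.5) in the top view and (300,160) in the side view. I'll fit both poses.

```bash
cat > fit.py <<'E'
import numpy as np
from scipy.optimize import least_squares
from plant import optics
P={n:optics.camera_params(n) for n in("side","top")}
def proj(n,p):
    c=P[n];f=210/np.tan(np.radians(c["fovy"]/2));v=(np.asarray(p)-c["position"])@np.asarray(c["attitude"])
    return np.array([c["cx"]+f*v[0]/v[2],c["cy"]+f*v[1]/v[2]])
def W(q,p):
    c,s=np.cos(q[2]),np.sin(q[2]); return [q[0]+c*p[0]-s*p[1],q[1]+s*p[0]+c*p[1],p[2]]
def fit(obs,q0):
    r=lambda q:np.concatenate([proj(n,W(q,pf(q)))-uv for n,uv,pf in obs])
    s=least_squares(r,q0,loss="soft_l1"); return s.x,r(s.x).reshape(-1,2).round(1)
E
python3 - <<'E'
from fit import *
T=lambda u,v,ox,oy:np.array([u/8+ox,v/8+oy])-.5+.0625
S=lambda u,v,ox,oy:np.array([u/5+ox,v/5+oy])-.5+.1
k=lambda *p:(lambda q:p)
K=lambda u,v:T(u,v,232,215); KS=lambda u,v:S(u-300,v,260,255)
obs=[("top",K(195,90),k(.062,0,.010)),("top",K(208,532),k(-.075,0,.010)),
("top",K(172,193),k(.03,.009,.02)),("top",K(228,193),k(.03,-.009,.02)),("top",K(178,384),k(-.03,.009,.02)),("top",K(228,384),k(-.03,-.009,.02)),
("side",KS(602,114),k(-.075,0,.01))]
print(fit(obs,[.3,.17,0]))
M=lambda u,v:T(u-400,v,315,150); N=lambda u,v:S(u,v,245,120)
a=lambda x,dz:(lambda q:(x,0,q[3]+dz))
obs=[("top",M(512,140),k(.055,.045,.014)),("top",M(463,472),k(-.055,.045,.014)),("top",M(742,518),k(-.055,-.045,.014)),
("top",M(690,470),a(-.085,.008)),("top",M(785,98),k(0,0,.306)),
("side",N(276,198),a(-.085,.010)),("side",N(150,55),k(0,0,.306)),("side",N(48,535),k(.055,.045,.014)),("side",N(187,578),k(-.055,.045,.014)),("side",N(268,522),k(-.055,-.045,.014)),("side",N(132,480),k(.055,-.045,.014)),
("side",N(260,272),a(-.07,-.044))]
q,r=fit(obs,[.4,0,0,.235]);print(q,r);print("mouth",W(q,(-.07,0,0)))
E
```

```text
(array([0.4939847 , 0.15431184, 0.0332069 ]), array([[ 0.2,  0. ],
       [ 0.1,  0.3],
       [-0.3, -0.3],
       [-0. , -0.6],
       [-0.4,  0.3],
       [ 0.7,  0. ],
       [ 0.1,  0.5]]))
[ 0.64535845 -0.06016172 -0.16849759  0.23233384] [[-0.2 -0.8]
 [-0.9  0.2]
 [-0.1  0.5]
 [ 0.5  1. ]
 [-0.1  0.4]
 [-0.1 -1.4]
 [-0.2  0.3]
 [-0.9 -1.8]
 [ 0.4 -0.9]
 [ 0.9 -1.2]
 [-0.2 -1.3]
 [-1.5  1.2]]
mouth [np.float64(0.5763498043767397), np.float64(-0.048422620082781274), 0]
```

drive_tool --increments '[{"x": 25, "y": 50, "wz": 0.15}, {"x": 25, "y": 50, "wz": 0.15}]'

```text
invalid input at $.increments[0]: expected keys x, y, z, wx, wy, wz, hand
```

```bash
python3 -c "
from plant import readout as r;s=r.sense();print(s['time'],s['q'].round(3),s['ee_pos'].round(4),s['eef_rot'].round(3))"
```

```text
0.1 [-1.271  0.261 -0.139  1.173 -0.     1.571] [ 0.1549 -0.5009  0.2006] [[ 0.955  0.295 -0.001]
 [ 0.295 -0.955  0.002]
 [-0.    -0.002 -1.   ]]
```

drive_tool --increments '[{"x": 25, "y": 50, "z": 0, "wx": 0, "wy": 0, "wz": 0.15, "hand": 100}, {"x": 25, "y": 50, "z": 0, "wx": 0, "wy": 0, "wz": 0.15, "hand": 100}]' --newtons 100

```text
time: 0.35
ee_pos: [0.2052, -0.4004, 0.2007]
eef_rot: [[0.824, 0.567, -0.0], [0.567, -0.824, 0.001], [0.001, -0.001, -1.0]]
ft_force: [0.4, 0.4, 0.6]
grip_width: 1.001
grasp_force: 0.0
```

```bash
python3 -c "
from plant import readout as r;s=r.sense();print(s['time'],s['q'].round(3),s['ee_pos'].round(4),s['eef_rot'].round(3))"
```

```text
0.35 [-1.098  0.133 -0.304  1.135  0.     1.441] [ 0.2052 -0.4004  0.2007] [[ 0.824  0.567 -0.   ]
 [ 0.567 -0.824  0.001]
 [ 0.001 -0.001 -1.   ]]
```

drive_tool --increments '[{"x": 20, "y": 40, "z": 0, "wx": 0, "wy": 0, "wz": 0.184, "hand": 60}, {"x": 20, "y": 40, "z": 0, "wx": 0, "wy": 0, "wz": 0.184, "hand": 60}, {"x": 20, "y": 40, "z": 0, "wx": 0, "wy": 0, "wz": 0.184, "hand": 60}, {"x": 20, "y": 40, "z": 0, "wx": 0, "wy": 0, "wz": 0.184, "hand": 60}, {"x": 20, "y": 40, "z": 0, "wx": 0, "wy": 0, "wz": 0.184, "hand": 60}]'

```text
time: 0.98
ee_pos: [0.3053, -0.2001, 0.2012]
eef_rot: [[0.045, 0.999, -0.0], [0.999, -0.045, 0.0], [0.0, -0.0, -1.0]]
ft_force: [0.9, -0.5, -0.9]
grip_width: 0.6
grasp_force: 0.0
```

drive_tool --increments '[{"x": 20, "y": 40, "z": 0, "wx": 0, "wy": 0, "wz": 0.184, "hand": 60}, {"x": 20, "y": 40, "z": 0, "wx": 0, "wy": 0, "wz": 0.184, "hand": 60}, {"x": 20, "y": 40, "z": 0, "wx": 0, "wy": 0, "wz": 0.184, "hand": 60}, {"x": 20, "y": 40, "z": 0, "wx": 0, "wy": 0, "wz": 0.184, "hand": 60}, {"x": 20, "y": 40, "z": 0, "wx": 0, "wy": 0, "wz": 0.184, "hand": 60}]'

```text
time: 1.6
ee_pos: [0.4052, -0.0001, 0.2012]
eef_rot: [[-0.768, 0.641, -0.0], [0.641, 0.768, -0.0], [0.0, -0.0, -1.0]]
ft_force: [-0.3, -0.2, 0.7]
grip_width: 0.597
grasp_force: 0.0
```

drive_tool --increments '[{"x": 22, "y": 38, "z": -20, "wx": 0, "wy": 0, "wz": 0.184, "hand": 60}, {"x": 22, "y": 38, "z": -20, "wx": 0, "wy": 0, "wz": 0.184, "hand": 60}, {"x": 22, "y": 38, "z": -20, "wx": 0, "wy": 0, "wz": 0.184, "hand": 60}, {"x": 22, "y": 38, "z": -20, "wx": 0, "wy": 0, "wz": 0.184, "hand": 60}, {"x": 0, "y": 0, "z": -20, "wx": 0, "wy": 0, "wz": 0, "hand": 60}]'

```text
time: 2.22
ee_pos: [0.4948, 0.1531, 0.1002]
eef_rot: [[-0.999, -0.039, 0.001], [-0.039, 0.999, 0.001], [-0.001, 0.001, -1.0]]
ft_force: [-0.5, -1.0, -0.5]
grip_width: 0.601
grasp_force: 0.0
```

drive_tool --increments '[{"x": -1, "y": 1, "z": -45, "wx": 0, "wy": 0, "wz": -0.006, "hand": 60}, {"x": 0, "y": 0, "z": -30, "wx": 0, "wy": 0, "wz": 0, "hand": 60}, {"x": 0, "y": 0, "z": -15, "wx": 0, "wy": 0, "wz": 0, "hand": 50}, {"x": 0, "y": 0, "z": -6, "wx": 0, "wy": 0, "wz": 0, "hand": 40}]'

```text
time: 2.72
ee_pos: [0.4916, 0.1513, 0.0048]
eef_rot: [[-1.0, -0.028, -0.001], [-0.028, 1.0, -0.0], [0.001, -0.0, -1.0]]
ft_force: [0.2, 0.0, 0.1]
grip_width: 0.399
grasp_force: 0.0
```

```bash
python3 - <<'E'
from plant import optics
import cv2,numpy as np
t=optics.capture("top")[:,:,::-1];s=optics.capture("side")[:,:,::-1]
def c(i,x,y,w,h,k): return cv2.resize(i[y:y+h,x:x+w],None,fx=k,fy=k,interpolation=cv2.INTER_CUBIC)
cv2.imwrite("pics/g1.png",np.hstack([c(t,220,200,75,100,5),c(s,250,230,75,100,5)]))
E
```

```text
(no output)
```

View pics/g1.png

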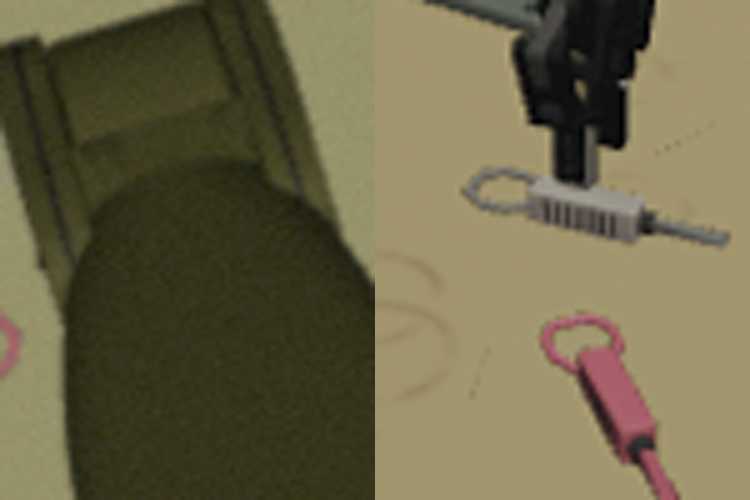

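The side view shows the fingers behind the block, not straddling it. I'll check this by projecting the TCP and the fitted key into that view.

```bash
python3 - <<'E'
from fit import *
f=lambda p:((proj("side",p)-[250,230])*5+[375,0]).round(0)
q=[.494,.1543,.033]
for n,p in dict(bar=(.062,0,.01),tip=(-.075,0,.01),ftop1=(.03,.009,.02),ftop2=(-.03,.009,.02),fbot1=(.03,.009,0),btop1=(.03,-.009,.02)).items(): print(n,f(W(q,p)))
for dy in(-.017,0,.017):
  for z in(.005,.015,.03): print(dy,z,f((.4916,.1513+dy,z)))
E
```

```text
bar [475. 181.]
tip [725. 240.]
ftop1 [524. 187.]
ftop2 [634. 212.]
fbot1 [525. 220.]
btop1 [538. 169.]
-0.017 0.005 [606. 196.]
-0.017 0.015 [606. 180.]
-0.017 0.03 [606. 155.]
0 0.005 [592. 213.]
0 0.015 [592. 197.]
0 0.03 [592. 172.]
0.017 0.005 [578. 230.]
0.017 0.015 [578. 214.]
0.017 0.03 [578. 188.]
```

```bash
python3 - <<'E'
from plant import optics
import cv2
s=optics.capture("side")[:,:,::-1]
i=cv2.resize(s[190:290,250:340],None,fx=6,fy=6,interpolation=cv2.INTER_CUBIC)
cv2.imwrite("pics/g2.png",cv2.convertScaleAbs(i,alpha=1.6,beta=20))
E
```

```text
(no output)
```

View pics/g2.png

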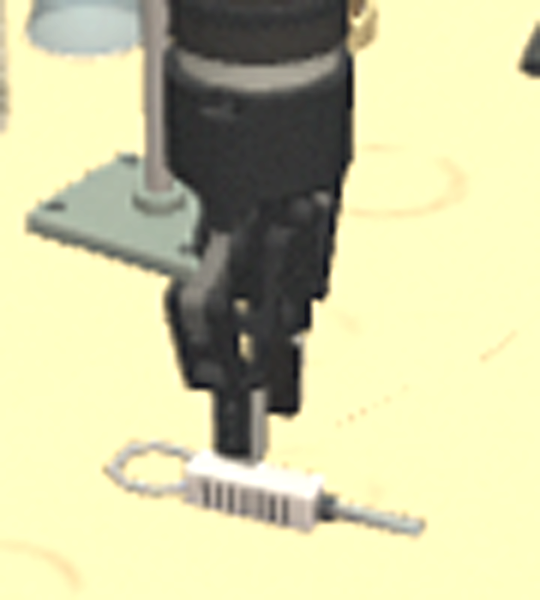

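The picture puts the fingertips about 30 mm above where the readout says they are. Closing the hand tells which is right: if it shuts on air, the tips are above the block.

drive_tool --increments '[{"x": 0, "y": 0, "z": 0, "wx": 0, "wy": 0, "wz": 0, "hand": 20}, {"x": 0, "y": 0, "z": 0, "wx": 0, "wy": 0, "wz": 0, "hand": 12}, {"x": 0, "y": 0, "z": 0, "wx": 0, "wy": 0, "wz": 0, "hand": 12}, {"x": 0, "y": 0, "z": 0, "wx": 0, "wy": 0, "wz": 0, "hand": 12}]' --newtons 60

```text
time: 3.38
ee_pos: [0.4922, 0.1514, 0.0056]
eef_rot: [[-1.0, -0.028, 0.0], [-0.028, 1.0, 0.0], [-0.0, 0.0, -1.0]]
ft_force: [-0.2, 0.4, -0.1]
grip_width: 0.125
grasp_force: 0.0
```

```bash
python3 - <<'E'
from plant import optics
import cv2
s=optics.capture("side")[:,:,::-1]
i=cv2.resize(s[230:290,260:330],None,fx=8,fy=8,interpolation=cv2.INTER_CUBIC)
cv2.imwrite("pics/g3.png",cv2.convertScaleAbs(i,alpha=1.5,beta=15))
E
```

```text
(no output)
```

View pics/g3.png

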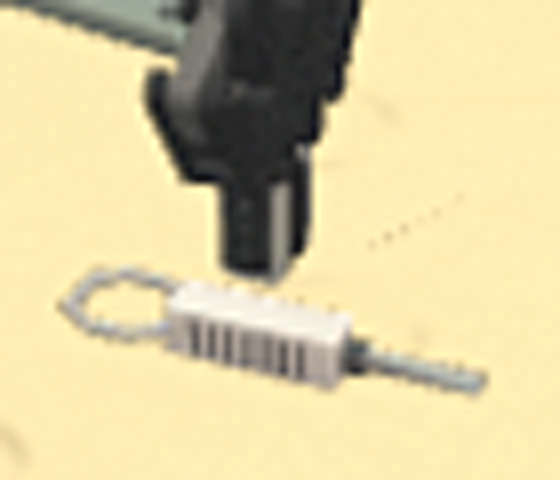

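The hand shut on air (10 mm, less than the 18 mm block), and in the side view the tip at (291,264) sits clear above or behind the block. I'll reopen and lower in small steps, watching the force.

drive_tool --increments '[{"x": 0, "y": 0, "z": 0, "wx": 0, "wy": 0, "wz": 0, "hand": 50}, {"x": 0, "y": 0, "z": 0, "wx": 0, "wy": 0, "wz": 0, "hand": 50}, {"x": 0, "y": 0, "z": -3, "wx": 0, "wy": 0, "wz": 0, "hand": 50}, {"x": 0, "y": 0, "z": -2, "wx": 0, "wy": 0, "wz": 0, "hand": 50}, {"x": 0, "y": 0, "z": 0, "wx": 0, "wy": 0, "wz": 0, "hand": 50}]'

```text
time: 4.05
ee_pos: [0.4918, 0.1513, 0.0001]
eef_rot: [[-1.0, -0.028, -0.001], [-0.028, 1.0, -0.0], [0.001, -0.0, -1.0]]
ft_force: [0.6, 0.4, 0.0]
grip_width: 0.499
grasp_force: 0.0
```

```bash
python3 - <<'E'
from fit import *
import cv2
from plant import optics
cv2.imwrite("pics/g4.png",cv2.convertScaleAbs(np.hstack([cv2.resize(optics.capture("top")[190:290,200:320,::-1],None,fx=6,fy=6)]),alpha=1.8,beta=10))
for z in (.08,.15): print(z,(proj("top",(.4922,.1514,z))-[200,190])*6)
E
```

```text
0.08 [344.49780168 354.70093501]
0.15 [340.53585529 338.85508062]
```

View pics/g4.png

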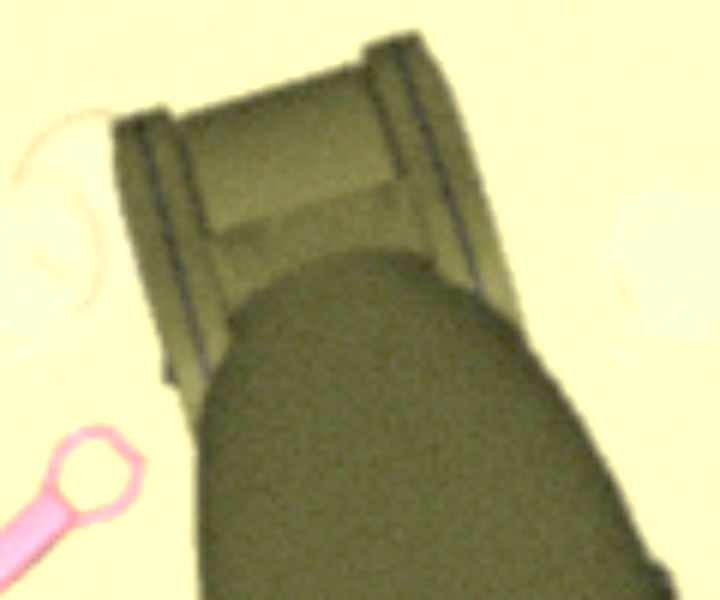

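drive_tool --increments '[{"x": 0, "y": 0, "z": -2, "wx": 0, "wy": 0, "wz": 0, "hand": 50}, {"x": 0, "y": 0, "z": -2, "wx": 0, "wy": 0, "wz": 0, "hand": 50}]'

```text
time: 4.35
ee_pos: [0.4921, 0.1515, -0.0037]
eef_rot: [[-1.0, -0.028, 0.0], [-0.028, 1.0, 0.0], [-0.0, 0.0, -1.0]]
ft_force: [0.3, 0.5, 0.5]
grip_width: 0.5
grasp_force: 0.0
```

drive_tool --increments '[{"x": 0, "y": 0, "z": -2, "wx": 0, "wy": 0, "wz": 0, "hand": 50}, {"x": 0, "y": 0, "z": 0, "wx": 0, "wy": 0, "wz": 0, "hand": 50}]'

```text
time: 4.6
ee_pos: [0.4918, 0.1513, -0.0058]
eef_rot: [[-1.0, -0.028, -0.0], [-0.028, 1.0, -0.0], [0.0, -0.0, -1.0]]
ft_force: [-0.5, 1.0, -0.1]
grip_width: 0.499
grasp_force: 0.0
```

drive_tool --increments '[{"x": 0, "y": 0, "z": -2, "wx": 0, "wy": 0, "wz": 0, "hand": 50}, {"x": 0, "y": 0, "z": 0, "wx": 0, "wy": 0, "wz": 0, "hand": 50}]'

```text
time: 4.85
ee_pos: [0.4919, 0.1514, -0.0077]
eef_rot: [[-1.0, -0.028, -0.0], [-0.028, 1.0, -0.0], [0.0, -0.0, -1.0]]
ft_force: [-0.4, 0.3, 0.9]
grip_width: 0.502
grasp_force: 0.0
```

drive_tool --increments '[{"x": 0, "y": 0, "z": -2, "wx": 0, "wy": 0, "wz": 0, "hand": 50}, {"x": 0, "y": 0, "z": 0, "wx": 0, "wy": 0, "wz": 0, "hand": 50}]'

```text
time: 5.1
ee_pos: [0.4919, 0.1514, -0.0097]
eef_rot: [[-1.0, -0.028, -0.0], [-0.028, 1.0, -0.0], [0.0, -0.0, -1.0]]
ft_force: [0.4, -0.7, 0.3]
grip_width: 0.504
grasp_force: 0.0
```

drive_tool --increments '[{"x": 0, "y": 0, "z": -2, "wx": 0, "wy": 0, "wz": 0, "hand": 50}, {"x": 0, "y": 0, "z": 0, "wx": 0, "wy": 0, "wz": 0, "hand": 50}]'

```text
time: 5.35
ee_pos: [0.4919, 0.1514, -0.0118]
eef_rot: [[-1.0, -0.028, -0.0], [-0.028, 1.0, -0.0], [0.0, -0.0, -1.0]]
ft_force: [0.0, 0.2, 0.2]
grip_width: 0.502
grasp_force: 0.0
```

drive_tool --increments '[{"x": 0, "y": 0, "z": -2, "wx": 0, "wy": 0, "wz": 0, "hand": 50}, {"x": 0, "y": 0, "z": 0, "wx": 0, "wy": 0, "wz": 0, "hand": 50}]'

```text
time: 5.6
ee_pos: [0.4919, 0.1514, -0.0138]
eef_rot: [[-1.0, -0.028, -0.0], [-0.028, 1.0, -0.0], [0.0, -0.0, -1.0]]
ft_force: [0.1, -0.4, -0.2]
grip_width: 0.504
grasp_force: 0.0
```

drive_tool --increments '[{"x": 0, "y": 0, "z": -2, "wx": 0, "wy": 0, "wz": 0, "hand": 50}, {"x": 0, "y": 0, "z": 0, "wx": 0, "wy": 0, "wz": 0, "hand": 50}]'

```text
time: 5.85
ee_pos: [0.4919, 0.1514, -0.0158]
eef_rot: [[-1.0, -0.028, -0.0], [-0.028, 1.0, -0.0], [0.0, -0.0, -1.0]]
ft_force: [1.0, -0.7, -0.3]
grip_width: 0.501
grasp_force: 0.0
```

```bash
python3 - <<'E'
from fit import *
import cv2
s=optics.capture("side")[:,:,::-1]
i=cv2.resize(s[230:290,260:330],None,fx=8,fy=8,interpolation=cv2.INTER_CUBIC)
cv2.imwrite("pics/g5.png",cv2.convertScaleAbs(i,alpha=1.5,beta=15))
E
```

```text
(no output)
```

View pics/g5.png

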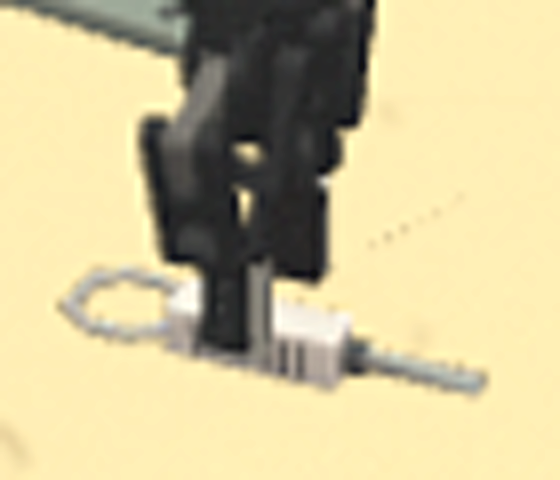

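It now straddles the block: the near finger is in front of it, with its tip at crop (230,348) still a little above the block's lower edge. The readout's z is therefore about 25–30 mm too low. I'll go slightly lower and grip.

drive_tool --increments '[{"x": 0, "y": 0, "z": -2, "wx": 0, "wy": 0, "wz": 0, "hand": 50}, {"x": 0, "y": 0, "z": -1, "wx": 0, "wy": 0, "wz": 0, "hand": 45}, {"x": 0, "y": 0, "z": 0, "wx": 0, "wy": 0, "wz": 0, "hand": 40}]'

```text
time: 6.28
ee_pos: [0.4919, 0.1514, -0.0187]
eef_rot: [[-1.0, -0.028, -0.0], [-0.028, 1.0, -0.0], [0.0, -0.0, -1.0]]
ft_force: [0.6, 1.1, -0.2]
grip_width: 0.4
grasp_force: 0.0
```

drive_tool --increments '[{"x": 0, "y": 0, "z": -2, "wx": 0, "wy": 0, "wz": 0, "hand": 35}, {"x": 0, "y": 0, "z": -1, "wx": 0, "wy": 0, "wz": 0, "hand": 30}, {"x": 0, "y": 0, "z": 0, "wx": 0, "wy": 0, "wz": 0, "hand": 30}]'

```text
time: 6.65
ee_pos: [0.4919, 0.1514, -0.0217]
eef_rot: [[-1.0, -0.028, -0.0], [-0.028, 1.0, -0.0], [0.0, -0.0, -1.0]]
ft_force: [-0.7, 0.4, -0.4]
grip_width: 0.301
grasp_force: 0.0
```

drive_tool --increments '[{"x": 0, "y": 0, "z": 0, "wx": 0, "wy": 0, "wz": 0, "hand": 15}, {"x": 0, "y": 0, "z": 0, "wx": 0, "wy": 0, "wz": 0, "hand": 0}, {"x": 0, "y": 0, "z": 0, "wx": 0, "wy": 0, "wz": 0, "hand": 0}, {"x": 0, "y": 0, "z": 0, "wx": 0, "wy": 0, "wz": 0, "hand": 0}]' --newtons 40

```text
time: 7.15
ee_pos: [0.4923, 0.1515, -0.0214]
eef_rot: [[-1.0, -0.028, 0.0], [-0.028, 1.0, 0.0], [-0.0, 0.0, -1.0]]
ft_force: [0.1, 0.1, 2.2]
grip_width: 0.199
grasp_force: 40.6
```

Gripped at 17 mm. I'll grip firmly, lift, then swing over to the hook, staying well above it.

drive_tool --increments '[{"x": 0, "y": 0, "z": 0, "wx": 0, "wy": 0, "wz": 0, "hand": 0}, {"x": 0, "y": 0, "z": 20, "wx": 0, "wy": 0, "wz": 0, "hand": 0}, {"x": 0, "y": 0, "z": 40, "wx": 0, "wy": 0, "wz": 0, "hand": 0}, {"x": 0, "y": 0, "z": 50, "wx": 0, "wy": 0, "wz": 0, "hand": 0}, {"x": 0, "y": 0, "z": 50, "wx": 0, "wy": 0, "wz": 0, "hand": 0}]' --newtons 110

```text
time: 7.78
ee_pos: [0.4912, 0.1511, 0.1393]
eef_rot: [[-1.0, -0.028, -0.001], [-0.028, 1.0, -0.001], [0.001, -0.001, -1.0]]
ft_force: [1.0, -0.6, -0.5]
grip_width: 0.177
grasp_force: 108.0
```

drive_tool --increments '[{"x": 0, "y": 0, "z": 50, "wx": 0, "wy": 0, "wz": -0.04, "hand": 0}, {"x": 0, "y": 0, "z": 50, "wx": 0, "wy": 0, "wz": -0.04, "hand": 0}, {"x": 0, "y": -20, "z": 40, "wx": 0, "wy": 0, "wz": -0.04, "hand": 0}, {"x": 0, "y": -40, "z": 0, "wx": 0, "wy": 0, "wz": -0.04, "hand": 0}, {"x": 0, "y": -40, "z": 0, "wx": 0, "wy": 0, "wz": -0.036, "hand": 0}]'

```text
time: 8.4
ee_pos: [0.4921, 0.0505, 0.2786]
eef_rot: [[-0.986, 0.167, 0.001], [0.167, 0.986, -0.0], [-0.001, -0.0, -1.0]]
ft_force: [0.3, 0.2, -1.8]
grip_width: 0.17
grasp_force: 108.0
```

drive_tool --increments '[{"x": 5, "y": -40, "z": 0, "wx": 0, "wy": 0, "wz": 0, "hand": 0}, {"x": 8, "y": -30, "z": 0, "wx": 0, "wy": 0, "wz": 0, "hand": 0}, {"x": 8, "y": -19, "z": 0, "wx": 0, "wy": 0, "wz": 0, "hand": 0}, {"x": 0, "y": 0, "z": 0, "wx": 0, "wy": 0, "wz": 0, "hand": 0}]'

```text
time: 8.9
ee_pos: [0.5134, -0.0384, 0.2778]
eef_rot: [[-0.986, 0.169, -0.001], [0.169, 0.986, 0.0], [0.001, 0.0, -1.0]]
ft_force: [-0.6, 0.9, -0.7]
grip_width: 0.174
grasp_force: 108.0
```

```bash
python3 - <<'E'
from fit import *
import cv2
t=optics.capture("top")[:,:,::-1];s=optics.capture("side")[:,:,::-1]
cv2.imwrite("pics/traw.png",t);cv2.imwrite("pics/sraw.png",s)
a=W([.5152,-.038,-.168],(0,0,.27))
for n in("top","side"):print(n,proj(n,(.5763,-.0484,.28)),proj(n,a))
E
```

```text
top [355.35427155 198.91624554] [350.0633145  229.81797708]
side [295.18987421 143.72731445] [314.49606562 150.9220752 ]
```

```bash
python3 - <<'E'
import cv2,numpy as np
t=cv2.imread("pics/traw.png");s=cv2.imread("pics/sraw.png")
c=lambda i,x,y,w,h,k:cv2.resize(i[y:y+h,x:x+w],None,fx=k,fy=k,interpolation=cv2.INTER_CUBIC)
cv2.imwrite("pics/h1.png",cv2.convertScaleAbs(np.hstack([c(t,333,155,45,70,8),c(s,270,120,55,70,8)]),alpha=1.7,beta=15))
E
```

```text
(no output)
```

View pics/h1.png

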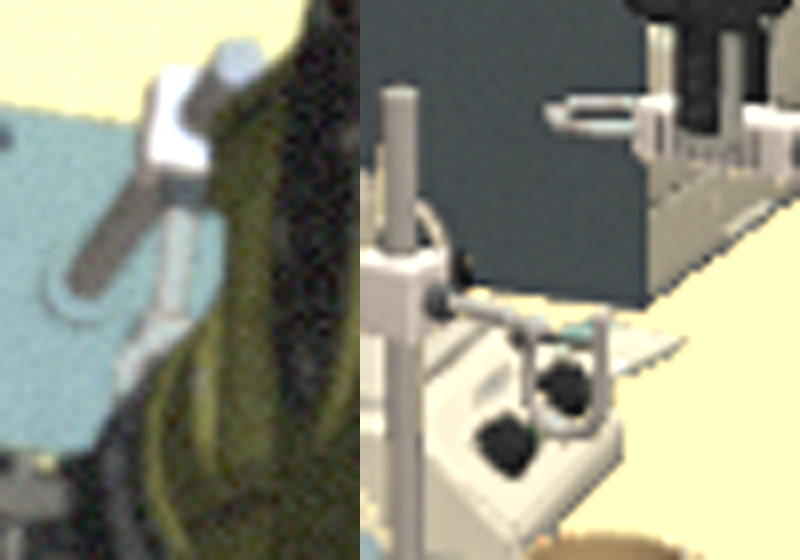

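The last picture shows the eye level above the hook, with its bar at side px ≈(293.7,134) and top px ≈(352,196.5). The hook's nose tip is at side px (299.7,158.7). I'll compare these with predictions.

```bash
python3 - <<'E'
from fit import *
b=(.5765,-.0492,.309)
for n,o in(("side",(293.7,134.0)),("top",(352.,196.5))): print(n,proj(n,b).round(1),o)
r=lambda p:np.concatenate([proj("side",p)-(293.7,134),proj("top",p)-(352,196.5)])
s=least_squares(r,b);print("triang",s.x.round(4),s.fun.round(1))
q=[.64536,-.06016,-.1685,.2323]
for n,p in dict(nosetip=(-.085,0,.010),bowl=(-.07,0,-.044),shanktop=(-.055,0,0)).items():
  P3=W(q,(p[0],p[1],p[2]+q[3])); print(n,P3,proj("side",P3).round(1))
for d in("x","y","z"):
  e=np.eye(3)["xyz".index(d)]*.01; print(d,proj("side",np.array(b)+e)-proj("side",b),proj("top",np.array(b)+e)-proj("top",b))
E
```

```text
side [295.3 133.2] (293.7, 134.0)
top [358.1 196.2] (352.0, 196.5)
triang [ 0.5757 -0.0371  0.3099] [-0. -0.  0.  0.]
nosetip [np.float64(0.561563818317796), np.float64(-0.04590517851802214), 0.24230000000000002] [299.7 157.9]
bowl [np.float64(0.5763513797911262), np.float64(-0.04842073525013588), 0.18830000000000002] [295.1 175.2]
shanktop [np.float64(0.5911389412644563), np.float64(-0.05093629198224962), 0.2323] [290.7 159.5]
x [-3.35855071 -0.37249291] [-0.11794725 -5.04131476]
y [-1.51726228  0.87959217] [-5.12107276 -0.01019396]
z [ 0.00432841 -3.64573531] [ 0.84325739 -0.93196318]
```

The x and z readings agree. I'll refine y from the eye's left part, which shows in the top view.

```bash
python3 - <<'E'
import cv2,numpy as np
t=cv2.imread("pics/traw.png").astype(int);o=cv2.imread("pics/top0.png").astype(int)
print("cols 342-362 rows 192-210: red chan now / diff")
for r in range(192,212): print(r,' '.join('%3d'%v for v in t[r,342:363,2]),'|',' '.join('%3d'%v for v in (t-o)[r,342:363,2]))
E
```

```text
cols 342-362 rows 192-210: red chan now / diff
192  75  72  69  74  82  78  81  81  86  79  86 104 107  98  85  85  80  63  50  30  31 |  14  13  10   9  12  13   8  15  18  12  16  16  19  13  15  15   7  -8 -44 -88 -102
193  82  84  82  81  82  80  79  80  79  82  86 104 106  94  79  83  69  52  45  34  38 |  11  18  13  13  16  13  16  12  14  18  14  17  18  16  14  11   0 -25 -56 -97 -101
194  81  80  81  81  80  80  79  74  74  88  99 100  96  95  82  77  62  59  46  32  34 |  13  13  14  13  14  16  13  11  16  16  13  11  13  19  11  12  -5 -14 -60 -100 -101
195  66  72  72  72  79  80  77  68  69  89 100 107 108 107 100  65  52  60  52  33  40 |  11  19  13  10  12  12  17  14  12   7  13  19  21  19  16   3 -18 -16 -52 -100 -96
196  74  79  78  79  83  81  73  61  75 102 106 105 106  99  72  51  47  59  50  35  39 |  12  16  14  10  16  11  12  12  16  11  15  17  15  10  -4 -15 -28 -20 -54 -97 -98
197  79  84  85  84  80  80  73  74  89 102 107 100  90  64  54  47  55  58  46  35  41 |  12  13  17  14   8  11   9  24  29  16  18  10  -1 -19 -18 -19 -13 -23 -63 -99 -99
198 
[... 1751 characters left out ...]
8  78  82  76  56  26  18  28  30  24  39  47  35  18  28  31  52  67  62  36  31  40 |   9  16   9 -15 -47 -52 -48 -45 -47 -38 -27 -28 -26 -22 -35 -20 -37 -65 -100 -106 -97
209  84  80  71  41  25  25  17  18  20  36  46  28  30  28  30  52  66  59  32  38  41 |  14   9   2 -29 -48 -46 -51 -47 -55 -50 -42 -46 -15 -20 -31 -25 -41 -73 -105 -97 -95
210  78  71  60  26  20  26  23  16  26  39  50  29  31  24  26  45  56  55  39  37  38 |  11   3 -12 -42 -47 -36 -29 -32 -35 -46 -36 -48 -18 -36 -42 -33 -49 -79 -100 -101 -99
211  55  41  32  19  35  35  23  20  21  46  50  29  28  31  30  38  50  47  33  41  39 | -13 -25 -36 -50 -39 -28 -20 -22 -30 -24 -20 -41 -34 -32 -39 -42 -62 -88 -105 -96 -100
```

Bar y agrees within about 1 mm. I'll descend to just above the hook, moved 2 mm toward the nose.

drive_tool --increments '[{"x": -2, "y": 0, "z": -20, "wx": 0, "wy": 0, "wz": 0, "hand": 0}, {"x": 0, "y": 0, "z": -20, "wx": 0, "wy": 0, "wz": 0, "hand": 0}, {"x": 0, "y": 0, "z": -10, "wx": 0, "wy": 0, "wz": 0, "hand": 0}, {"x": 0, "y": 0, "z": -6, "wx": 0, "wy": 0, "wz": 0, "hand": 0}, {"x": 0, "y": 0, "z": 0, "wx": 0, "wy": 0, "wz": 0, "hand": 0}]'

```text
time: 9.62
ee_pos: [0.511, -0.0373, 0.2224]
eef_rot: [[-0.986, 0.167, -0.0], [0.167, 0.986, 0.0], [0.0, 0.0, -1.0]]
ft_force: [-0.3, 0.0, -1.4]
grip_width: 0.174
grasp_force: 108.0
```

drive_tool --increments '[{"x": 0, "y": 0, "z": -3, "wx": 0, "wy": 0, "wz": 0, "hand": 0}, {"x": 0, "y": 0, "z": -3, "wx": 0, "wy": 0, "wz": 0, "hand": 0}, {"x": 0, "y": 0, "z": 0, "wx": 0, "wy": 0, "wz": 0, "hand": 0}]'

```text
time: 10.0
ee_pos: [0.511, -0.0376, 0.2163]
eef_rot: [[-0.986, 0.167, -0.0], [0.167, 0.986, 0.0], [0.0, 0.0, -1.0]]
ft_force: [-1.0, -0.7, 0.1]
grip_width: 0.174
grasp_force: 108.0
```

drive_tool --increments '[{"x": 0, "y": 0, "z": -3, "wx": 0, "wy": 0, "wz": 0, "hand": 0}, {"x": 0, "y": 0, "z": -3, "wx": 0, "wy": 0, "wz": 0, "hand": 0}, {"x": 0, "y": 0, "z": 0, "wx": 0, "wy": 0, "wz": 0, "hand": 0}]'

```text
time: 10.38
ee_pos: [0.5108, -0.0376, 0.21]
eef_rot: [[-0.986, 0.167, -0.001], [0.167, 0.986, 0.0], [0.001, -0.0, -1.0]]
ft_force: [-0.7, 0.4, -1.1]
grip_width: 0.169
grasp_force: 108.0
```

drive_tool --increments '[{"x": 0, "y": 0, "z": -2, "wx": 0, "wy": 0, "wz": 0, "hand": 0}, {"x": 0, "y": 0, "z": -2, "wx": 0, "wy": 0, "wz": 0, "hand": 0}, {"x": 0, "y": 0, "z": 0, "wx": 0, "wy": 0, "wz": 0, "hand": 0}]'

```text
time: 10.75
ee_pos: [0.5109, -0.0376, 0.2062]
eef_rot: [[-0.986, 0.167, -0.0], [0.167, 0.986, 0.0], [0.0, -0.0, -1.0]]
ft_force: [1.1, 0.1, -0.1]
grip_width: 0.171
grasp_force: 108.0
```

drive_tool --increments '[{"x": 0, "y": 0, "z": -2, "wx": 0, "wy": 0, "wz": 0, "hand": 0}, {"x": 0, "y": 0, "z": -2, "wx": 0, "wy": 0, "wz": 0, "hand": 0}, {"x": 0, "y": 0, "z": 0, "wx": 0, "wy": 0, "wz": 0, "hand": 0}]'

```text
time: 11.12
ee_pos: [0.5109, -0.0375, 0.2022]
eef_rot: [[-0.986, 0.167, -0.0], [0.167, 0.986, 0.0], [0.0, -0.0, -1.0]]
ft_force: [0.4, -0.3, -0.1]
grip_width: 0.174
grasp_force: 108.0
```

drive_tool --increments '[{"x": 0, "y": 0, "z": -2, "wx": 0, "wy": 0, "wz": 0, "hand": 0}, {"x": 0, "y": 0, "z": -2, "wx": 0, "wy": 0, "wz": 0, "hand": 0}, {"x": 0, "y": 0, "z": 0, "wx": 0, "wy": 0, "wz": 0, "hand": 0}]'

```text
time: 11.5
ee_pos: [0.5112, -0.0376, 0.1987]
eef_rot: [[-0.986, 0.167, 0.001], [0.167, 0.986, -0.0], [-0.001, -0.0, -1.0]]
ft_force: [-0.9, 0.3, 1.6]
grip_width: 0.173
grasp_force: 108.3
```

drive_tool --increments '[{"x": 0, "y": 0, "z": -2, "wx": 0, "wy": 0, "wz": 0, "hand": 0}, {"x": 0, "y": 0, "z": -1, "wx": 0, "wy": 0, "wz": 0, "hand": 0}, {"x": 0, "y": 0, "z": 0, "wx": 0, "wy": 0, "wz": 0, "hand": 0}]'

```text
time: 11.88
ee_pos: [0.511, -0.0375, 0.1954]
eef_rot: [[-0.986, 0.167, 0.0], [0.167, 0.986, 0.0], [-0.0, 0.0, -1.0]]
ft_force: [-1.3, 0.7, 3.4]
grip_width: 0.172
grasp_force: 108.4
```

drive_tool --increments '[{"x": 0, "y": 0, "z": -2, "wx": 0, "wy": 0, "wz": 0, "hand": 0}, {"x": 0, "y": 0, "z": -1, "wx": 0, "wy": 0, "wz": 0, "hand": 0}, {"x": 0, "y": 0, "z": 0, "wx": 0, "wy": 0, "wz": 0, "hand": 0}]'

```text
time: 12.25
ee_pos: [0.5113, -0.0376, 0.1924]
eef_rot: [[-0.986, 0.167, 0.0], [0.167, 0.986, -0.0], [-0.0, -0.0, -1.0]]
ft_force: [-0.9, 0.3, 2.9]
grip_width: 0.17
grasp_force: 108.5
```

drive_tool --increments '[{"x": 0, "y": 0, "z": -2, "wx": 0, "wy": 0, "wz": 0, "hand": 0}, {"x": 0, "y": 0, "z": -1, "wx": 0, "wy": 0, "wz": 0, "hand": 0}, {"x": 0, "y": 0, "z": 0, "wx": 0, "wy": 0, "wz": 0, "hand": 0}]'

```text
time: 12.62
ee_pos: [0.5118, -0.0377, 0.1897]
eef_rot: [[-0.986, 0.167, 0.001], [0.167, 0.986, -0.0], [-0.001, 0.0, -1.0]]
ft_force: [0.6, -0.5, 3.4]
grip_width: 0.17
grasp_force: 108.6
```

The gate is resisting with about 3 N, as expected, with first touch at z≈0.199. I'll keep pushing.

drive_tool --increments '[{"x": 0, "y": 0, "z": -2, "wx": 0, "wy": 0, "wz": 0, "hand": 0}, {"x": 0, "y": 0, "z": -2, "wx": 0, "wy": 0, "wz": 0, "hand": 0}, {"x": 0, "y": 0, "z": 0, "wx": 0, "wy": 0, "wz": 0, "hand": 0}]'

```text
time: 13.0
ee_pos: [0.5103, -0.0374, 0.185]
eef_rot: [[-0.986, 0.167, -0.002], [0.167, 0.986, 0.0], [0.002, 0.0, -1.0]]
ft_force: [-0.3, -0.1, 4.2]
grip_width: 0.172
grasp_force: 108.6
```

drive_tool --increments '[{"x": 0, "y": 0, "z": -2, "wx": 0, "wy": 0, "wz": 0, "hand": 0}, {"x": 0, "y": 0, "z": -2, "wx": 0, "wy": 0, "wz": 0, "hand": 0}, {"x": 0, "y": 0, "z": 0, "wx": 0, "wy": 0, "wz": 0, "hand": 0}]'

```text
time: 13.38
ee_pos: [0.5101, -0.0374, 0.1808]
eef_rot: [[-0.986, 0.167, -0.002], [0.167, 0.986, 0.0], [0.002, -0.0, -1.0]]
ft_force: [-1.2, 0.7, 3.9]
grip_width: 0.174
grasp_force: 108.6
```

drive_tool --increments '[{"x": 0, "y": 0, "z": -2, "wx": 0, "wy": 0, "wz": 0, "hand": 0}, {"x": 0, "y": 0, "z": -2, "wx": 0, "wy": 0, "wz": 0, "hand": 0}, {"x": 0, "y": 0, "z": 0, "wx": 0, "wy": 0, "wz": 0, "hand": 0}]'

```text
time: 13.75
ee_pos: [0.5094, -0.0374, 0.1762]
eef_rot: [[-0.986, 0.167, -0.004], [0.167, 0.986, 0.0], [0.004, -0.0, -1.0]]
ft_force: [-0.1, -1.0, -0.8]
grip_width: 0.174
grasp_force: 108.1
```

The force fell to zero at 23 mm below first touch, so the bar has slipped past the gate. I'll lower it near the bowl and ease the grip open slowly.

drive_tool --increments '[{"x": 0, "y": 0, "z": -2, "wx": 0, "wy": 0, "wz": 0, "hand": 0}, {"x": 0, "y": 0, "z": -2, "wx": 0, "wy": 0, "wz": 0, "hand": 0}, {"x": 0, "y": 0, "z": -2, "wx": 0, "wy": 0, "wz": 0, "hand": 0}, {"x": 0, "y": 0, "z": 0, "wx": 0, "wy": 0, "wz": 0, "hand": 0}]' --newtons 60

```text
time: 14.25
ee_pos: [0.511, -0.0376, 0.1712]
eef_rot: [[-0.986, 0.167, -0.0], [0.167, 0.986, 0.0], [0.0, -0.0, -1.0]]
ft_force: [0.9, 0.1, -1.0]
grip_width: 0.173
grasp_force: 108.0
```

```bash
python3 - <<'E'
from fit import *
import cv2
s=optics.capture("side")[:,:,::-1];cv2.imwrite("pics/s2.png",s)
r=cv2.imread("pics/sraw.png").astype(int)
print("B-R now / with gate shut before; rows 156-176 cols 286-306")
for y in range(156,178): print(y,' '.join('%4d'%(v[1]) for v in s[y,286:306].astype(int)),'|',' '.join('%4d'%v[1] for v in r[y,286:306]))
E
```

```text
B-R now / with gate shut before; rows 156-176 cols 286-306
156   87   63   61   50   41   40   39   39   35   34   36   34   35   35   37   37   16    9   13   15 |   88   62   62   49   41   39   40   38   34   35   34   35   35   35   35   36   36   37   38   34
157  122  133  128  138  141  140  142   86   62   62   56   51   48   42   39   34   78   33   11   15 |  121  131  127  138  140  139  141   85   62   63   55   50   47   41   39   35   35   34   32   29
158  111  120  126  134  151  152  153  142  141  141  141  141  143  129  124   83   77   30   13   16 |  111  118  124  132  149  151  151  141  140  140  140  140  142  128  123   82   63   59   48   43
159   74   79  108  108  123  124  135  138  149  151  151  153  126  108  112  106  141   61   11   15 |   73   78  108  108  122  123  134  137  148  150  151  152  126  108  111  105  137  140  139  136
160   75   70   80   76   89  108  112  123  150  122  118  114   95   77   82  115  129  111   42   15 |   75   69   80   75   88  107  112  122  149  121  117  113   94   77   81  113  124  121  145  148
161  131  1
[... 2790 characters left out ...]
21   19   24   66   75   76   72   67   61   60   90  117  113   90  143  147  145
175   18   19   21   22   19   17   73  127  131   99  124  130  121  111  106   90   82  136  103   89 |   18   19   18   22   19   14   73  125  129   99  123  129  121  115  114   98   84  143  147  146
176   17   19   18   16   14   17  101  136  140  132  138  134  123  118  102   90   79  147  122   94 |   15   18   15   15   14   18  100  136  138  131  137  133  122  116  100   88   77  143  146  145
177   33   14   14    9    6   62  130  139  137  137  133  123  118  102   91   80   71  144  146  125 |   34   15   16   12    4   62  130  137  136  137  132  122  117  101   91   78   70  142  147  145
```

The gate pixels (rows 157–162) match the shut picture exactly, and the eye's wire shows inside the bowl at rows 169–174. I'll release gently.

drive_tool --increments '[{"x": 0, "y": 0, "z": -1, "wx": 0, "wy": 0, "wz": 0, "hand": 0}, {"x": 0, "y": 0, "z": 0, "wx": 0, "wy": 0, "wz": 0, "hand": 20}, {"x": 0, "y": 0, "z": 0, "wx": 0, "wy": 0, "wz": 0, "hand": 21}, {"x": 0, "y": 0, "z": 0, "wx": 0, "wy": 0, "wz": 0, "hand": 22}, {"x": 0, "y": 0, "z": 0, "wx": 0, "wy": 0, "wz": 0, "hand": 23}]' --newtons 20

```text
time: 14.92
ee_pos: [0.5112, -0.0376, 0.1706]
eef_rot: [[-0.986, 0.167, 0.0], [0.167, 0.986, -0.0], [-0.0, 0.0, -1.0]]
ft_force: [-0.2, -0.4, -0.7]
grip_width: 0.232
grasp_force: 0.0
```

drive_tool --increments '[{"x": 0, "y": 0, "z": 0, "wx": 0, "wy": 0, "wz": 0, "hand": 25}, {"x": 0, "y": 0, "z": 0, "wx": 0, "wy": 0, "wz": 0, "hand": 30}, {"x": 0, "y": 0, "z": 0, "wx": 0, "wy": 0, "wz": 0, "hand": 40}, {"x": 0, "y": 0, "z": 0, "wx": 0, "wy": 0, "wz": 0, "hand": 50}, {"x": 0, "y": 0, "z": 0, "wx": 0, "wy": 0, "wz": 0, "hand": 50}]'

```text
time: 15.55
ee_pos: [0.511, -0.0376, 0.1704]
eef_rot: [[-0.986, 0.167, -0.0], [0.167, 0.986, -0.0], [0.0, -0.0, -1.0]]
ft_force: [-1.1, 0.3, -0.1]
grip_width: 0.501
grasp_force: 0.0
```

drive_tool --increments '[{"x": -5, "y": 0, "z": 10, "wx": 0, "wy": 0, "wz": 0, "hand": 50}, {"x": -15, "y": 0, "z": 20, "wx": 0, "wy": 0, "wz": 0, "hand": 50}, {"x": -30, "y": 0, "z": 30, "wx": 0, "wy": 0, "wz": 0, "hand": 50}, {"x": -40, "y": 0, "z": 30, "wx": 0, "wy": 0, "wz": 0, "hand": 50}, {"x": -40, "y": 0, "z": 30, "wx": 0, "wy": 0, "wz": 0, "hand": 50}]'

```text
time: 16.18
ee_pos: [0.3796, -0.0375, 0.292]
eef_rot: [[-0.986, 0.167, 0.001], [0.167, 0.986, -0.0], [-0.001, 0.0, -1.0]]
ft_force: [0.1, 0.9, -0.7]
grip_width: 0.501
grasp_force: 0.0
```

```bash
python3 - <<'E'
import numpy as np,cv2
from plant import optics,readout
a=optics.capture("side");
for _ in range(9): b=optics.capture("side")
cv2.imwrite("pics/s3.png",b[:,:,::-1]);o=cv2.imread("pics/side0.png")[:,:,::-1].astype(int)
print(np.argwhere(abs(a.astype(int)-b).max(2)>40).__len__())
d=abs(b.astype(int)-o).max(2)[120:250,260:340]>30
for r in range(0,130,2): print(120+r,''.join('#' if v else '.' for v in d[r]))
print(readout.sense()['time'])
E
```

```text
490
120 ................................................................................
122 ................................................................................
124 ................................................................................
126 ................................................................................
128 ................................................................................
130 ................................................................................
132 ................................................................................
134 ................................................................................
136 ................................................................................
138 ................................................................................
140 ................................................................................
142 ................................................................................
144 ........................................................................
[... 3735 characters left out ...]
.............
234 ................................................................................
236 ................................................................................
238 ................................................................................
240 ................................................................................
242 ................................................................................
244 ................................................................................
246 ................................................................................
248 ................................................................................
16.675
```

The key hangs below the hook and is still swinging. I'll wait with the arm clear.

drive_tool --increments '[{"x": -20, "y": 0, "z": 0, "wx": 0, "wy": 0, "wz": 0, "hand": 50}, {"x": 0, "y": 0, "z": 0, "wx": 0, "wy": 0, "wz": 0, "hand": 50}, {"x": 0, "y": 0, "z": 0, "wx": 0, "wy": 0, "wz": 0, "hand": 50}, {"x": 0, "y": 0, "z": 0, "wx": 0, "wy": 0, "wz": 0, "hand": 50}, {"x": 0, "y": 0, "z": 0, "wx": 0, "wy": 0, "wz": 0, "hand": 50}]'

```text
time: 17.3
ee_pos: [0.3613, -0.0376, 0.2904]
eef_rot: [[-0.986, 0.167, 0.0], [0.167, 0.986, -0.0], [-0.0, 0.0, -1.0]]
ft_force: [0.2, 0.6, -0.2]
grip_width: 0.497
grasp_force: 0.0
```

```bash
python3 - <<'E'
import numpy as np,cv2
from plant import optics,readout
def w(n):
    f=[optics.capture("side").astype(int)[165:225,265:330] for _ in range(n)]
    f=np.array(f); return (np.ptp(f[-16:],axis=0).max(2)>30).sum()
for _ in range(7):
    m=w(20); print(readout.sense()['time'],m)
    if m<3: break
b=optics.capture("side");cv2.imwrite("pics/s4.png",b[:,:,::-1])
o=cv2.imread("pics/side0.png")[:,:,::-1].astype(int)
d=abs(b.astype(int)-o).max(2)>30
d=d[150:220,280:310]
for r in range(0,70,2): print(150+r,''.join('#' if v else '.' for v in d[r]))
full=abs(b.astype(int)-o).max(2)>30; ys,xs=np.where(full[:,:430]); print(xs.min(),xs.max(),ys.min(),ys.max())
s=readout.sense();print(s['ft_force'],s['ee_pos'])
E
```

```text
18.3 142
19.3 0
150 ..............................
152 ..............................
154 ..............................
156 ..............................
158 ..............................
160 ..............................
162 ..............................
164 ..............................
166 ..............................
168 ..............................
170 ..............###.............
172 ................#.............
174 ................#.............
176 .............##...............
178 ................#.............
180 ..............................
182 ..............##..............
184 .............#######..........
186 ..............#...............
188 .............######...........
190 .............######...........
192 ............#.######..........
194 ................####..........
196 .............####.............
198 ............####..............
200 ............########..........
202 .............######...........
204 ..............####............
206 ..............###.............
208 ..............###.............
210 ..............###.............
212 ..............###.............
214 ..............###.............
216 ..............................
218 ..............................
267 407 0 278
[-0.44168475 -0.94769266  0.05424706] [ 0.36101753 -0.03757256  0.2903983 ]
```

The key hangs still and upright inside the hook, the gate is shut (its pixels haven't changed), and the arm is clear. I'll hand it in.

```bash
python3 -c "
from plant import workorder;print(workorder.close_job())"
```

```text
the job is handed in; nothing more can be done
None
```

The bare-metal rotor key now hangs free and still inside the snap hook with the gate shut above it; the highest push force read was about 4 N, nothing else on the bench was touched, and the job was handed in at about 19 s.

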